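Clamp a brass blank in an engraver's vee fixture

ROBOT

A 6-joint arm with a two-finger parallel gripper is mounted at the origin on the work surface. World frame = base frame: x ahead of the robot, y to its left, z up, the work surface at z = 0. Lengths are in m, angles in rad, forces in N, time in s.
With the tool pointing down it reaches from about 0.375 to 0.975 m from the base axis. Payload 3.8 kg.
Tool frame: the origin (TCP) lies at the very end of the fingers, on their centre line; the grasp point (between the pads) lies 19 mm behind it; z points along the fingers, y is the line along which they close (so a half turn about z gives the same grasp; the last joint's range is limited). The gripper opens to 85 mm and grips with 20 to 120 N. Pads are 22 mm wide; open, the fingers measure 114 mm over their backs; the gripper's body (76 mm by 85 mm) begins 54 mm behind the grasp point. The pads swing forward as they close: fully open they stand 13 mm farther back than shut.
Start: joints at [-1.175, 0.264, 1.604, -0, 1.274, -0.037], TCP at [0.283, -0.613, 0.231] pointing down, gripper open.
Joint ranges: [-2.63, 2.63], [-0.94, 2.18], [0.31, 2.57], [-1.31, 4.45], [0, 2.66], [-2.55, 2.55]. Speed limits (rad/s): [2.57, 2.57, 3.14, 3.14, 3.14, 3.14].

INTERFACE

Orientations are given as a rotation vector (axis times angle).
In Python, from workcell import * gives the robot as it stands.
- The arm moves only by the shell command python3 -m crank 'ROWS' [OPENING] [FORCE]. ROWS is JSON, a list that holds one entry, the list of rows, each a list of 6 numbers: the shift along the tool's x, y, z in cm, then the turn, a rotation vector about the tool's x, y, z in rad. In form: [[[dx, dy, dz, ax, ay, az], ...]]. A call has 1 to 8 rows; each row shifts and turns the commanded pose from where the row before left it, along the tool's axes as they then stand; what a row does not reach is not made up. A row lasts 1/12 s, in which the tool goes at most 41.7 mm and 7.16 degrees, less where a joint would pass 70% of its speed; a pose out of reach is approached as far as the arm can. A call with a gripper value outside its range is refused whole. OPENING is the finger opening in cm, from 0 to 8.54, set as the call begins (- or left out, the last holds). The fingers move at their own pace and stop on an object; FORCE is the grip in N (left out, the last holds). Time passes only in rows, so rows that do not move let the fingers close. It gives the time, the measured TCP pose, the force, the opening and the grip force at its end, in the units of the state.
- read_state(): the state, without advancing time (a new reading comes with each control period).
- read_camera(name): name is "side" or "top" or "wrist"; returns the picture (420x560x3 uint8, blue, green, red); there is no depth.
- camera_model(name): a dict with "camera_matrix" (3x3 intrinsics, pixels), "R" (3x3) and "t" (3): a world point X has camera coordinates R X + t. Camera axes: x right, y down, z forward; pixel columns grow to the right and rows downward; lengths in m; the calibration is good to about 2 mm. A picture is of the moment at which its call begins: read the wrist's pose just before it. camera_model takes no time and is no camera call; for the wrist camera it gives the pose at the moment of the call.
- finish_job(): hands the job in; it is judged then, once.
The state is a dict: "time": time; "q": joint angles; "joint_vel": joint speeds; "joint_torque": joint torques, N m; "tool_pos": TCP position; "tcp_rot": TCP orientation; "wrist_force": force on the tool from outside, world axes, zero at the start; "torque": the same for the moment, N m; "width": opening from 0.0 (shut) to 1.0 (fully open); "grip_force": force on a finger pad.
Only numpy, scipy, OpenCV 4.12 (cv2) and the standard library are available. Lean on these libraries where they do the work, as an engineer would, in place of code of your own. Each camera call takes 0.05 s, during which the arm holds its last target. There are 200 camera calls.

TASK

Take the brass blank out of the blue tray and set it down upright on the vee fixture's base plate, between the sliding jaw and the vee, and let go of it. Then push the jaw against it until the blank slides home, centred and bearing on both faces of the vee; keep about 12 newtons on it for a second (more than 20 would mark the soft brass), and back away, leaving the jaw closed on the seated blank. Leave the other blanks and the tools on the bench where they are.

Things in the scene. Friction and masses are not known exactly. Their poses are not given: they have to be found in the camera images.
- brass_center (a point): centre (half-way up) of the brass blank: a yellow polished upright solid cylinder, diameter 32 mm, height 50 mm, about 0.34 kg; this point is 25 mm above its underside; z is its own axis. It stands in the tray at the start, in any of three places
- brass_blank: the same brass blank; origin at the centre of its underside
- steel_center (a point): centre of the grey steel blank (also 32 mm diameter, 50 mm high) standing in the tray; not to be moved
- copper_center (a point): centre of the reddish copper blank (also 32 mm diameter, 50 mm high) standing in the tray; not to be moved
- tray: fixed shallow blue tray, 120 mm (its x) by 220 mm (its y), rim 14 mm above the bench, floor 4 mm above the bench; origin at the centre of its underside. The three blanks stand in a row along its y, 70 mm apart, centred across x, so each can be gripped across the tray's x
- fixture: fixed vee fixture: dark steel base plate 240 (x) by 110 (y) by 12 mm thick; origin at the centre of its underside, z up. +x is the pushing direction, from jaw to vee. The vee is a 90 degree notch near the +x end, symmetrical about y = 0, open towards -x; block 40 mm high and 92 mm wide, mouth 57 mm wide at x = +29 mm. Polished faces: a blank pushed by the jaw slides along them to the middle
- seat (a point): centre of the brass blank when it is fully home in the vee and standing on the plate: fixture x = +35 mm, y = 0, 37 mm above the bench; axes as the fixture's
- vee_left: steel wall of the vee on the fixture's +y side; rigid and fixed, 40 mm high; origin at the wall's centre
- vee_right: steel wall of the vee on the fixture's -y side; rigid and fixed, 40 mm high; origin at the wall's centre
- jaw (a joint): travel of the sliding jaw in m: 0 fully back, grows as it moves to fixture +x towards the vee, 0.095 at most; 0.079 when closed on a seated blank. It slides with about 2.5 N of friction (and some 8 N per m/s) and stays where it is left; starts between 0 and 0.015
- jaw_pad: flat polished steel pad, 56 mm wide, on the front of the jaw; origin on its front face (the face that touches the blank), mid-width, 37 mm above the bench (the pad covers 14 to 52 mm above the bench). Axes as the fixture's. The pad front is at fixture x = -60 mm plus the joint value
- jaw_back (a point): middle of the back of the jaw's aluminium carriage (76 mm wide, 14 to 52 mm above the bench), 37 mm above the bench and 24 mm behind the pad's front. From it a brass screw runs to fixture -x, ending in a black push disc 34 mm across, centred on this height, 10 mm thick. The disc's flat rear (push here) stands 12 to 21 mm behind this point: the setting differs each time and is not measured
- graver_a: engraver's graver with a pale wooden handle lying on the bench, about 100 mm long; leave it alone
- pliers: pliers with yellow handles lying on the bench, 150 mm long; leave them alone
- loupe: black eye loupe, 36 mm across and 34 mm high, standing on the bench; leave it alone
Not all that is in view belongs to the job. Of the things like the brass_blank, leave any that is green; of the rest the larger one is meant.

How it is judged:
By the outcome, as a careful person would: the job done as asked, in the order asked, and still so for the second after the job is handed in, with the robot touching nothing.
It also fails if it takes over 61 s, if anything falls off the work surface, if the arm or the gripper's body presses on something with over 40 N, if the wrist force passes 120 N, or if a joint passes its speed limit or range.

## Working session

There is one attempt and no reset: what is moved stays moved. The work goes in short steps, Python scripts to look and compute and a shell command to move; the robot and the scene stay as the last step left them, time stands still between calls to the robot, and variables do not carry over. Pictures are saved under pics/ and viewed, at most 10 in all, crops included, and the job is handed in when it is done.

```bash
ls; mkdir -p pics
python3 - <<'E'
from workcell import *
import cv2,numpy as np
s=read_state();print({k:np.round(v,3).tolist() for k,v in s.items()})
a=read_camera("top");b=read_camera("side")
cv2.imwrite("pics/top0.png",a);cv2.imwrite("pics/side0.png",b)
for n in("top","side"):
    m=camera_model(n);print(n,np.round(m["camera_matrix"],1).tolist(),np.round(m["R"],3).tolist(),np.round(m["t"],3).tolist())
E
```

```text
pics
{'time': 0.0, 'q': [-1.175, 0.265, 1.605, 0.0, 1.274, -0.037], 'joint_vel': [-0.001, 0.001, 0.0, -0.001, 0.001, 0.0], 'joint_torque': [-0.0, -51.512, -36.731, -0.0, 0.013, -0.0], 'tool_pos': [0.283, -0.612, 0.23], 'tcp_rot': [-3.066, -0.674, 0.001], 'wrist_force': [0.152, 0.332, -0.079], 'torque': [-0.092, -0.05, 0.058], 'grip_force': 0.0, 'width': 0.999}
top [[434.8, 0.0, 281.5], [0.0, 434.8, 211.5], [0.0, 0.0, 1.0]] [[0.026, -1.0, 0.009], [-0.985, -0.027, -0.172], [0.173, -0.005, -0.985]] [-0.05, 0.571, 0.931]
side [[466.2, 0.0, 273.9], [0.0, 466.2, 200.0], [0.0, 0.0, 1.0]] [[-0.993, -0.118, 0.017], [-0.085, 0.606, -0.791], [0.083, -0.787, -0.611]] [0.531, 0.116, 1.015]
```

View pics/top0.png

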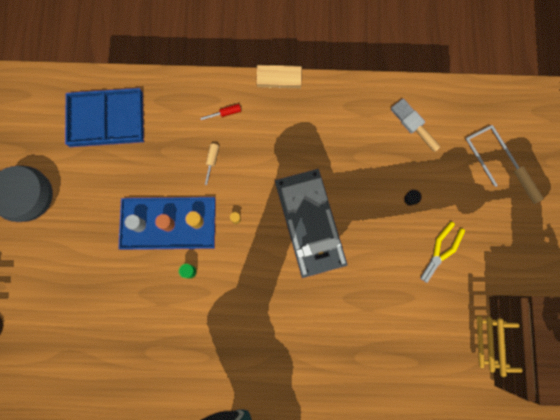

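View pics/side0.png

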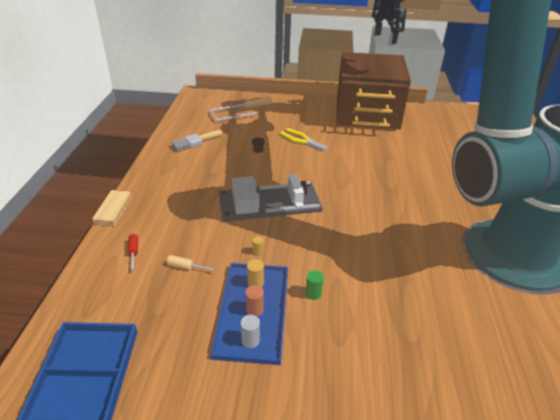

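The top view shows the tray at about (167,223). Its blanks are steel (135,222), copper (164,222) and a yellow one (194,219). Two lookalikes stand outside the tray: a small yellow one (235,216) and a green one (187,271). The fixture runs from about (322,265) to (297,180), with the bright jaw at the lower end and the vee at the upper end. The brass blank meant should be the larger yellow one, in the tray at (194,219). I'll confirm that in a crop.

```bash
cat > h.py <<'E'
from workcell import *
import cv2,numpy as np
from scipy.spatial.transform import Rotation as Ro
def ray(n,uv,z,m=None):
    m=m or camera_model(n);K,R,t=(np.array(m[k],float) for k in("camera_matrix","R","t"))
    d=R.T@np.linalg.solve(K,[uv[0],uv[1],1]);c=-R.T@t
    return c+d*(z-c[2])/d[2]
def proj(n,X,m=None):
    m=m or camera_model(n);K,R,t=(np.array(m[k],float) for k in("camera_matrix","R","t"))
    p=K@(R@np.array(X)+t);return p[:2]/p[2]
E
python3 - <<'E'
from h import *
a=cv2.imread("pics/top0.png")
c=cv2.resize(a[165:285,110:360],None,fx=3.2,fy=3.2,interpolation=cv2.INTER_CUBIC)
cv2.imwrite("pics/crop0.png",c)
E
```

```text
(no output)
```

View pics/crop0.png

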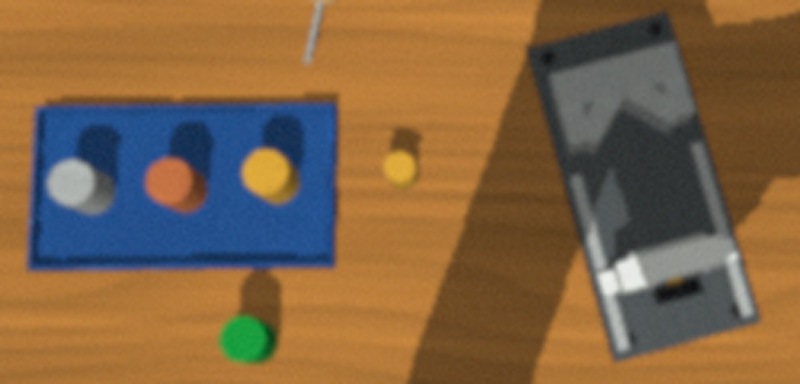

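The crop confirms it: the larger yellow cylinder stands in the tray (crop 267,172), the small yellow one (400,168) is outside, and the green one (246,340) is in front. The fixture plate corners, tray corners and blanks are all readable.

Run:
```python
from h import *
f=lambda u,v,z:ray("top",((u+.5)/3.2-.5+110,(v+.5)/3.2-.5+165),z)
for n,u,v in(("brass",267,172),("copper",169,182),("steel",71,183)): print(n,f(u,v,.054).round(4))
print("small",f(400,168,.03).round(4))
T=np.array([f(*p,.014) for p in((38,105),(337,100),(334,266),(30,268))]);print("tray",T.mean(0).round(4),np.linalg.norm(np.diff(T,axis=0),axis=1).round(3))
d=T[0]+T[3]-T[1]-T[2];print("tray y dir",np.degrees(np.arctan2(d[1],d[0])).round(1))
P=np.array([f(*p,.012) for p in((528,47),(667,12),(758,318),(617,358))]);o=P.mean(0)
d=P[0]+P[1]-P[2]-P[3];a=np.arctan2(d[1],d[0]);print("fix",o.round(4),np.degrees(a).round(2),np.linalg.norm(np.diff(P,axis=0),axis=1).round(3))
x=np.array([np.cos(a),np.sin(a)]);y=np.array([-x[1],x[0]])
for n,u,v,z in(("pad L",640,290,.052),("pad top R",730,237,.052),("jaw backR",738,258,.052),("disc rear mid",680,294,.054),("apex",627,97,.052),("disc l",660,292,.04),("disc r",698,284,.04)):
  q=f(u,v,z)[:2]-o[:2];print(n,(q@x).round(4),(q@y).round(4))
R=Ro.from_rotvec(read_state()["tcp_rot"]).as_matrix();print(R.round(3))
m=camera_model("wrist");print(np.array(m["camera_matrix"]).round(0).tolist(),(R.T@(-np.array(m["R"]).T@m["t"]-read_state()["tool_pos"])).round(3),(np.array(m["R"])@R).round(3))
```

```text
brass [0.5503 0.1626 0.054 ]
copper [0.5414 0.2303 0.054 ]
steel [0.5388 0.2983 0.054 ]
small [0.5595 0.0724 0.03  ]
tray [0.5461 0.2295 0.014 ] [0.219 0.122 0.218]
tray y dir 92.2
fix [ 0.5578 -0.1025  0.012 ] 16.99 [0.107 0.235 0.105]
pad L -0.0781 0.0271
pad top R -0.0594 -0.0436
jaw backR -0.075 -0.0448
disc rear mid -0.0882 0.0014
apex 0.0554 -0.002
disc l -0.0826 0.0129
disc r -0.0843 -0.0144
[[ 0.908  0.419 -0.001]
 [ 0.419 -0.908  0.002]
 [ 0.    -0.002 -1.   ]]
[[365.0, 0.0, 278.0], [0.0, 365.0, 206.0], [0.0, 0.0, 1.0]] [ 0.08   0.    -0.143] [[ 0.     1.     0.   ]
 [-0.95   0.    -0.312]
 [-0.312 -0.     0.95 ]]
```

```bash
python3 -m crank '[[[2.7,-2.8,0,0,0,0],[2.7,-2.8,0,0,0,0],[2.7,-2.8,0,0,0,0],[2.7,-2.8,0,0,0,0],[2.7,-2.8,0,0,0,0],[2.7,-2.8,0,0,0,0],[2.7,-2.8,0,0,0,0]]]' 6 40
python3 -m crank '[[[2.7,-2.8,0,0,0,0],[2.7,-2.8,0,0,0,0],[2.7,-2.8,0,0,0,0],[2.7,-2.8,0,0,0,0],[2.7,-2.8,0,0,0,0],[2.7,-2.8,0,0,0,0],[2.7,-2.8,0,0,0,0]]]'
python3 -m crank '[[[2.7,-2.8,0,0,0,0],[2.7,-2.8,0,0,0,0],[2.7,-2.8,0,0,0,0],[2.7,-2.8,0,0,0,0],[2.7,-2.8,0,0,0,0],[2.7,-2.8,0,0,0,0],[2.7,-2.8,0,0,0,0]]]'
python3 -m crank '[[[0,0,0,0,0,-0.118],[0,0,0,0,0,-0.118],[0,0,0,0,0,-0.118],[0,0,0,0,0,-0.118],[0,0,0,0,0,-0.118]]]'
python3 -m crank '[[[0,0,0,0,0,-0.118],[0,0,0,0,0,-0.118],[0,0,0,0,0,-0.118],[0,0,0,0,0,-0.118],[0,0,0,0,0,-0.118],[0,0,0,0,0,0]]]'
python3 - <<'E'
from h import *
s=read_state();R=Ro.from_rotvec(s["tcp_rot"]).as_matrix();print(s["tool_pos"],s["q"],R.round(3))
m=camera_model("wrist");a=read_camera("wrist");cv2.imwrite("pics/w1.png",a)
print(proj("wrist",[.549,.161,.054],m),((np.array([.549,.161,.054])-s["tool_pos"])@R).round(4))
E
```

```text
time: 0.68
tool_pos: [0.3724, -0.3535, 0.2307]
tcp_rot: [-3.068, -0.674, 0.0]
wrist_force: [1.6, 0.3, -0.1]
width: 0.703
grip_force: 0.0
time: 1.27
tool_pos: [0.4617, -0.0964, 0.231]
tcp_rot: [-3.068, -0.674, 0.0]
wrist_force: [1.1, -0.7, -0.1]
width: 0.702
grip_force: 0.0
time: 1.85
tool_pos: [0.5511, 0.1608, 0.2308]
tcp_rot: [3.068, 0.675, -0.001]
wrist_force: [0.8, -0.3, -0.4]
width: 0.7
grip_force: 0.0
time: 2.27
tool_pos: [0.5508, 0.159, 0.2305]
tcp_rot: [-2.734, -1.546, 0.002]
wrist_force: [0.2, -0.4, 0.9]
width: 0.707
grip_force: 0.0
time: 2.77
tool_pos: [0.5508, 0.1587, 0.2307]
tcp_rot: [-2.171, -2.27, 0.002]
wrist_force: [0.4, -0.1, 0.2]
width: 0.7
grip_force: 0.0
[0.55077822 0.15874568 0.23066177] [ 2.37170077e-01  7.35210069e-02  1.82588867e+00 -1.53290135e-05
  1.24333970e+00  1.92250493e-01] [[-0.045  0.999 -0.001]
 [ 0.999  0.045 -0.   ]
 [-0.    -0.001 -1.   ]]
[276.14102    177.23466084] [ 0.0024 -0.0015  0.1767]
```

View pics/w1.png

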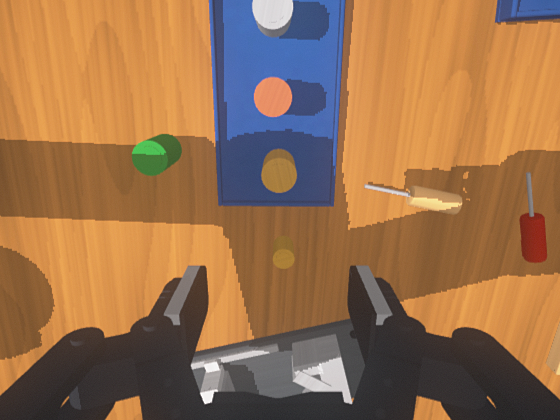

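The wrist view shows brass at (279,174), predicted at (276,177). That agrees to about 3 mm, and the small blank at (284,259) stays clear of the fingers. Going down with a small correction.

```bash
python3 -m crank '[[[0.4,0.1,3.3,0,0,0],[0,0,3.3,0,0,0],[0,0,3.3,0,0,0],[0,0,3.3,0,0,0],[0,0,3.3,0,0,0],[0,0,2.2,0,0,0],[0,0,1.1,0,0,0],[0,0,1.1,0,0,0]]]'
python3 -m crank '[[[0,0,0,0,0,0],[0,0,0,0,0,0],[0,0,0,0,0,0],[0,0,0,0,0,0],[0,0,0,0,0,0],[0,0,0,0,0,0],[0,0,0,0,0,0],[0,0,0,0,0,0]]]' 2.5 40
```

```text
time: 3.48
tool_pos: [0.5512, 0.1627, 0.0208]
tcp_rot: [-2.176, -2.265, 0.003]
wrist_force: [0.9, -0.7, 0.2]
width: 0.701
grip_force: 0.0
time: 4.15
tool_pos: [0.553, 0.1631, 0.0235]
tcp_rot: [2.174, 2.267, 0.003]
wrist_force: [-1.2, -0.3, 5.2]
width: 0.363
grip_force: 40.5
```

```bash
python3 -m crank '[[[0,0,-0.5,0,0,0],[0,0,-1,0,0,0],[0,0,-3,0,0,0],[0,0,-3,0,0,0],[0,0,-2.5,0,0,0],[0,0,0,0,0,0],[0,0,0,0,0,0]]]'
python3 - <<'E'
from h import *
s=read_state();R=Ro.from_rotvec(s["tcp_rot"]).as_matrix();print(np.degrees(np.arctan2(R[1,0],R[0,0])))
a=np.radians(17);x=np.array([np.cos(a),np.sin(a),0]);y=np.array([-x[1],x[0],0]);o=np.array([.5578,-.1025,0])
for g in(-.010,):
  T=o+g*x;T[2]=s["tool_pos"][2];print(T,((T-s["tool_pos"])@R*100).round(2))
m=camera_model("wrist");cv2.imwrite("pics/w2.png",read_camera("wrist"))
E
```

```text
time: 4.73
tool_pos: [0.5534, 0.1632, 0.1243]
tcp_rot: [2.173, 2.266, 0.006]
wrist_force: [-0.2, 0.6, -3.6]
width: 0.36
grip_force: 40.5
92.4068925230095
[ 0.54823695 -0.10542372  0.12429267] [-26.82  -1.64  -0.03]
```

View pics/w2.png

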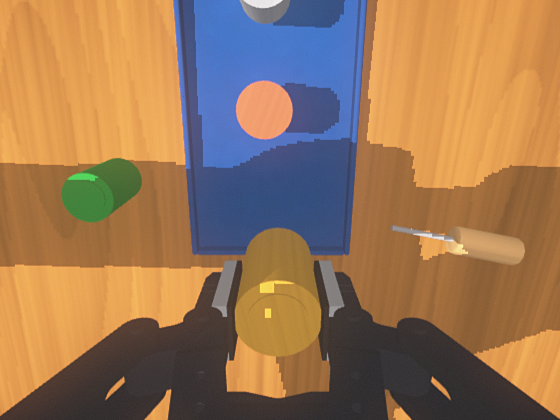

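The brass is held upright between the pads at (278,300), and copper and steel are undisturbed. Moving over the fixture and turning to its axis.

```bash
python3 -m crank '[[[-2,-0.2,0,0,0,0],[-3.5,-0.2,0,0,0,0],[-4,-0.2,0,0,0,0],[-4,-0.2,0,0,0,0],[-4,-0.2,0,0,0,0],[-4,-0.2,0,0,0,0],[-3.3,-0.2,0,0,0,0],[-2,-0.2,0,0,0,0]]]'
python3 -m crank '[[[0,0,0,0,0,0.11],[0,0,0,0,0,0.11],[0,0,0,0,0,0.11],[0,0,0,0,0,0.11],[0,0,0,0,0,0.11],[0,0,0,0,0,0.11]]]'
python3 -m crank '[[[0,0,0,0,0,0.11],[0,0,0,0,0,0.11],[0,0,0,0,0,0.11],[0,0,0,0,0,0.11],[0,0,0,0,0,0.11],[0,0,0,0,0,0.106],[0,0,0,0,0,0],[0,0,0,0,0,0]]]'
python3 - <<'E'
from h import *
s=read_state();R=Ro.from_rotvec(s["tcp_rot"]).as_matrix();print(np.degrees(np.arctan2(R[1,0],R[0,0])),R[:,2])
a=np.radians(17);x=np.array([np.cos(a),np.sin(a),0]);y=np.array([-x[1],x[0],0]);o=np.array([.5578,-.1025,0])
T=o-.010*x;T[2]=.03;print(((T-s["tool_pos"])@R*100).round(2))
m=camera_model("wrist");cv2.imwrite("pics/w3.png",read_camera("wrist"))
import json;json.dump({k:np.array(v).tolist() for k,v in m.items()},open("m3.json","w"))
for l,P in(("mouthL",(.029,.0285,.052)),("mouthR",(.029,-.0285,.052)),("apexish",(.0575,0,.052)),("cornL",(.12,.055,.012)),("cornR",(.12,-.055,.012))):
  print(l,proj("wrist",o+P[0]*x+P[1]*y+[0,0,P[2]],m).round(0))
E
```

```text
time: 5.45
tool_pos: [0.5448, -0.1085, 0.1193]
tcp_rot: [-2.174, -2.263, 0.005]
wrist_force: [-0.2, 0.4, -2.7]
width: 0.367
grip_force: 40.5
time: 5.95
tool_pos: [0.5449, -0.1051, 0.119]
tcp_rot: [-2.792, -1.431, 0.007]
wrist_force: [0.1, 0.2, -3.2]
width: 0.358
grip_force: 40.5
time: 6.62
tool_pos: [0.5455, -0.1051, 0.1199]
tcp_rot: [-3.105, -0.469, 0.007]
wrist_force: [-0.9, -0.4, -3.6]
width: 0.36
grip_force: 40.4
17.173975793216098 [-0.00435429  0.00103519 -0.99998998]
[0.29 0.13 8.98]
mouthL [231. 155.]
mouthR [329. 155.]
apexish [280. 104.]
cornL [189.  -6.]
cornR [371.  -6.]
```

View pics/w3.png

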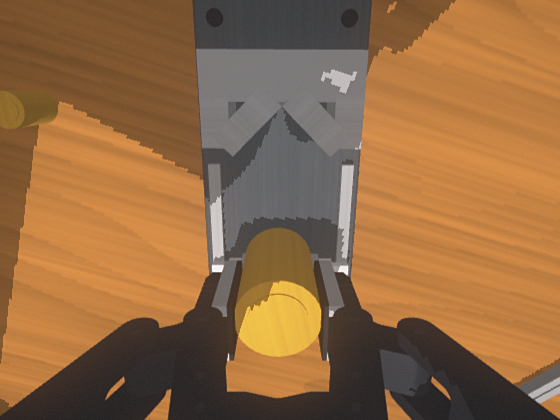

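The wrist view shows the vee apex at (281,107), predicted at (280,104), and the fixture edges are symmetric about column 281. The pose estimate holds to about 1 mm, so I'm lowering.

```bash
python3 -m crank '[[[0.3,0.1,1.5,0,0,0],[0,0,2.5,0,0,0],[0,0,2.2,0,0,0],[0,0,1.2,0,0,0],[0,0,0.6,0,0,0],[0,0,0.3,0,0,0],[0,0,0,0,0,0],[0,0,0,0,0,0]]]'
python3 -m crank '[[[0,0,0.2,0,0,0],[0,0,0,0,0,0],[0,0,0,0,0,0]]]'
```

```text
time: 7.33
tool_pos: [0.5514, -0.1059, 0.0403]
tcp_rot: [3.106, 0.465, 0.002]
wrist_force: [0.3, -0.3, -1.5]
width: 0.361
grip_force: 40.4
time: 7.58
tool_pos: [0.551, -0.1058, 0.0381]
tcp_rot: [3.107, 0.465, 0.002]
wrist_force: [0.2, 0.2, -3.2]
width: 0.367
grip_force: 40.4
```

```bash
python3 -m crank '[[[0,0,0.2,0,0,0],[0,0,0.2,0,0,0],[0,0,0.1,0,0,0],[0,0,0,0,0,0],[0,0,0,0,0,0]]]'
python3 -m crank '[[[0,0,0.1,0,0,0],[0,0,0,0,0,0],[0,0,0,0,0,0]]]'
```

```text
time: 8.0
tool_pos: [0.5502, -0.1056, 0.032]
tcp_rot: [-3.107, -0.464, 0.001]
wrist_force: [-0.7, 0.1, -3.6]
width: 0.36
grip_force: 40.4
time: 8.25
tool_pos: [0.5508, -0.1057, 0.0316]
tcp_rot: [3.107, 0.464, 0.001]
wrist_force: [0.4, 0.1, -1.6]
width: 0.36
grip_force: 40.6
```

```bash
python3 -m crank '[[[0,0,0.1,0,0,0],[0,0,0,0,0,0],[0,0,0,0,0,0]]]'
```

```text
time: 8.5
tool_pos: [0.5515, -0.1059, 0.0315]
tcp_rot: [3.106, 0.464, 0.003]
wrist_force: [-1.5, -0.5, 6.2]
width: 0.362
grip_force: 41.2
```

Contact with the plate. Releasing with a small opening, since the side rails are close.

```bash
python3 -m crank '[[[0,0,0,0,0,0],[0,0,0,0,0,0],[0,0,0,0,0,0],[0,0,0,0,0,0],[0,0,0,0,0,0]]]' 4.6
python3 -m crank '[[[0,0,-0.5,0,0,0],[0,0,-1.5,0,0,0],[0,0,-2.5,0,0,0],[0,0,-3,0,0,0],[0,0,-2.5,0,0,0],[0,0,0,0,0,0]]]'
python3 - <<'E'
from h import *
s=read_state();R=Ro.from_rotvec(s["tcp_rot"]).as_matrix()
a=np.radians(17);x=np.array([np.cos(a),np.sin(a),0]);o=np.array([.5578,-.1025,0])
T=o-.135*x;T[2]=.03;print(s["tool_pos"],np.degrees(np.arctan2(R[1,0],R[0,0])),((T-s["tool_pos"])@R*100).round(2))
E
```

```text
time: 8.92
tool_pos: [0.5503, -0.1056, 0.0301]
tcp_rot: [-3.107, -0.465, 0.0]
wrist_force: [-0.3, -0.3, -0.7]
width: 0.542
grip_force: 0.0
time: 9.42
tool_pos: [0.5548, -0.1066, 0.137]
tcp_rot: [3.103, 0.464, 0.016]
wrist_force: [0.6, -0.5, 0.4]
width: 0.54
grip_force: 0.0
[ 0.55479655 -0.10664893  0.13696869] 17.00756198540351 [-13.19  -0.37  10.57]
```

```bash
python3 -m crank '[[[-2,0,0,0,0,0],[-3.5,0,0,0,0,0],[-3.5,-0.2,0,0,0,0],[-3,-0.2,0,0,0,0],[-1.2,0,0,0,0,0],[0,0,0,0,0,0]]]' 0 40
python3 - <<'E'
from h import *
s=read_state();print(s["tool_pos"],s["width"])
a=read_camera("top")
cv2.imwrite("pics/top1.png",cv2.resize(a[160:300,230:390],None,fx=4,fy=4,interpolation=cv2.INTER_CUBIC))
E
```

```text
time: 9.92
tool_pos: [0.4205, -0.1405, 0.1297]
tcp_rot: [-3.107, -0.462, 0.002]
wrist_force: [-0.0, -0.0, -0.5]
width: -0.002
grip_force: 0.0
[ 0.42050651 -0.14054772  0.12968713] -0.002188879297511822
```

View pics/top1.png

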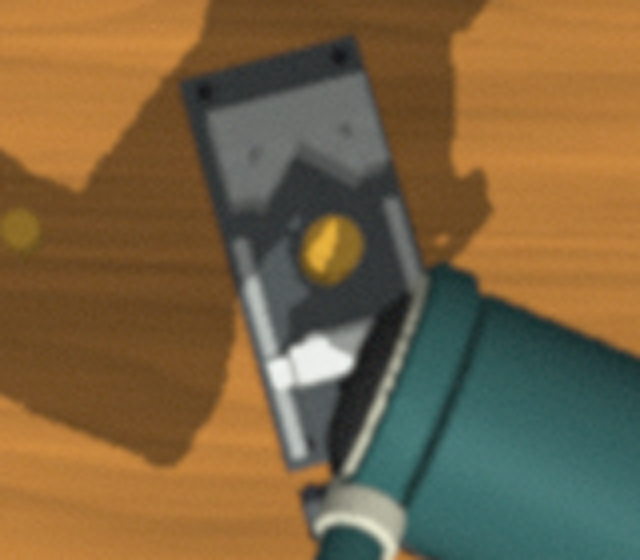

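The brass blank stands upright on the plate at crop (333,248), between the jaw and the vee. Dropping behind the disc.

```bash
python3 -m crank '[[[0.3,0.2,1.5,0,0,0],[0.3,0.2,3,0,0,0],[0,0,3,0,0,0],[0,0,2,0,0,0],[0,0,0.7,0,0,0],[0,0,0,0,0,0],[0,0,0,0,0,0],[0,0,0,0,0,0]]]'
python3 - <<'E'
from h import *
s=read_state();a=np.radians(17);d=s["tool_pos"]-np.array([.5578,-.1025,0]);c,n=np.cos(a),np.sin(a)
print(c*d[0]+n*d[1],-n*d[0]+c*d[1],d[2],s["wrist_force"])
E
```

```text
time: 10.63
tool_pos: [0.432, -0.143, 0.0297]
tcp_rot: [3.106, 0.465, 0.004]
wrist_force: [0.9, -0.6, 1.1]
width: 0.0
grip_force: 0.0
-0.13215933759515042 -0.0019501671126566644 0.02972083272608068 [ 0.85419316 -0.57281038  1.05956791]
```

```bash
python3 -m crank '[[[0.6,0,0.4,0,0,0],[0.8,-0.1,0,0,0,0],[0.6,0,0,0,0,0],[0.3,0,0,0,0,0],[0.2,0,0,0,0,0],[0.2,0,0,0,0,0]]]'
python3 -m crank '[[[0.2,0,0,0,0,0],[0.2,0,0,0,0,0],[0.2,0,0,0,0,0],[0.2,0,0,0,0,0],[0.2,0,0,0,0,0],[0.2,0,0,0,0,0],[0.2,0,0,0,0,0],[0.2,0,0,0,0,0]]]'
```

```text
time: 11.13
tool_pos: [0.456, -0.1335, 0.0245]
tcp_rot: [3.107, 0.465, 0.0]
wrist_force: [0.4, -0.4, -0.2]
width: -0.001
grip_force: 0.0
time: 11.8
tool_pos: [0.4706, -0.1289, 0.0241]
tcp_rot: [-3.107, -0.464, 0.001]
wrist_force: [-2.6, -1.5, 1.2]
width: -0.005
grip_force: 1.3
```

```bash
python3 -m crank '[[[0.2,0,0,0,0,0],[0.2,0,0,0,0,0],[0.2,0,0,0,0,0],[0.2,0,0,0,0,0],[0.2,0,0,0,0,0],[0.2,0,0,0,0,0],[0.2,0,0,0,0,0],[0.2,0,0,0,0,0]]]'
python3 -m crank '[[[0.2,0,0,0,0,0],[0.2,0,0,0,0,0],[0.2,0,0,0,0,0],[0.2,0,0,0,0,0],[0.2,0,0,0,0,0],[0.2,0,0,0,0,0],[0.2,0,0,0,0,0],[0.2,0,0,0,0,0]]]'
python3 - <<'E'
from h import *
s=read_state();a=np.radians(17);d=s["tool_pos"]-np.array([.5578,-.1025,0]);c,n=np.cos(a),np.sin(a)
print(c*d[0]+n*d[1],-n*d[0]+c*d[1],d[2],s["wrist_force"])
E
```

```text
time: 12.47
tool_pos: [0.4862, -0.1242, 0.0242]
tcp_rot: [-3.107, -0.465, 0.0]
wrist_force: [-2.0, -1.4, -0.8]
width: 0.001
grip_force: 1.3
time: 13.13
tool_pos: [0.5015, -0.1195, 0.0242]
tcp_rot: [-3.107, -0.465, 0.0]
wrist_force: [-3.4, -1.9, -0.5]
width: -0.0
grip_force: 1.7
-0.05885695015665788 0.0001657221933499889 0.024188280502913967 [-3.37615754 -1.93751063 -0.52648241]
```

```bash
python3 -m crank '[[[0.2,0,0,0,0,0],[0.2,0,0,0,0,0],[0.2,0,0,0,0,0],[0.2,0,0,0,0,0],[0.2,0,0,0,0,0],[0.15,0,0,0,0,0],[0.1,0,0,0,0,0],[0.1,0,0,0,0,0]]]'
python3 -m crank '[[[0.1,0,0,0,0,0],[0.1,0,0,0,0,0],[0.1,0,0,0,0,0],[0.1,0,0,0,0,0]]]'
python3 - <<'E'
from h import *
s=read_state();a=np.radians(17);d=s["tool_pos"]-np.array([.5578,-.1025,0]);c,n=np.cos(a),np.sin(a)
print(c*d[0]+n*d[1],-n*d[0]+c*d[1],d[2],s["wrist_force"])
a=read_camera("top")
cv2.imwrite("pics/top2.png",cv2.resize(a[160:300,230:390],None,fx=4,fy=4,interpolation=cv2.INTER_CUBIC))
E
```

```text
time: 13.8
tool_pos: [0.5144, -0.1156, 0.0242]
tcp_rot: [-3.107, -0.465, 0.0]
wrist_force: [-2.7, -2.9, -2.2]
width: 0.001
grip_force: 1.6
time: 14.13
tool_pos: [0.5182, -0.1144, 0.0243]
tcp_rot: [-3.107, -0.464, 0.0]
wrist_force: [-3.1, -1.9, -2.1]
width: 0.002
grip_force: 1.6
-0.04140001439681637 0.00017266705791904244 0.024269111481083946 [-3.0707059  -1.86860253 -2.06976845]
```

View pics/top2.png

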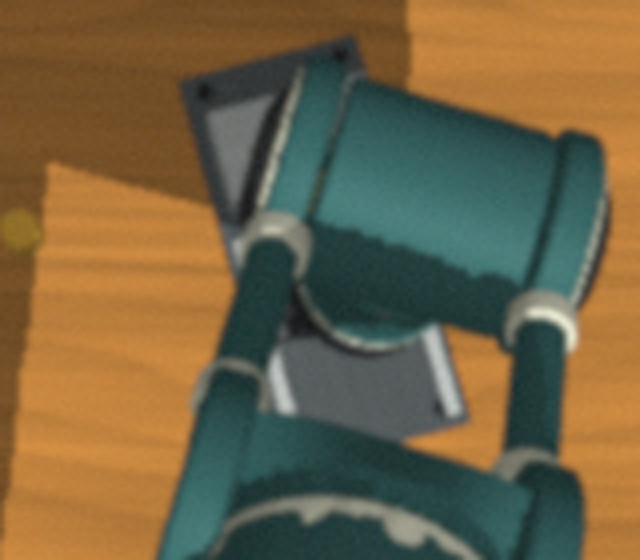

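The arm hides the fixture in this view, so I'll continue by force. Expected remaining travel is about 4–14 mm.

```bash
python3 -m crank '[[[0.1,0,0,0,0,0],[0.1,0,0,0,0,0],[0.05,0,0,0,0,0]]]'
python3 -m crank '[[[0.05,0,0,0,0,0],[0.05,0,0,0,0,0],[0.05,0,0,0,0,0],[0.05,0,0,0,0,0]]]'
```

```text
time: 14.43
tool_pos: [0.5206, -0.1136, 0.0243]
tcp_rot: [-3.107, -0.464, -0.0]
wrist_force: [-2.4, -1.1, -1.4]
width: -0.002
grip_force: 1.6
time: 14.77
tool_pos: [0.5225, -0.1131, 0.0243]
tcp_rot: [-3.107, -0.464, 0.0]
wrist_force: [-3.5, -1.2, -0.5]
width: -0.001
grip_force: 1.6
```

```bash
python3 -m crank '[[[0.05,0,0,0,0,0],[0.05,0,0,0,0,0],[0.05,0,0,0,0,0],[0.05,0,0,0,0,0]]]'
python3 -m crank '[[[0.05,0,0,0,0,0],[0.05,0,0,0,0,0],[0.05,0,0,0,0,0]]]'
```

```text
time: 15.1
tool_pos: [0.5244, -0.1125, 0.0243]
tcp_rot: [-3.107, -0.464, -0.0]
wrist_force: [-2.3, -1.0, -0.7]
width: 0.002
grip_force: 1.6
time: 15.35
tool_pos: [0.5258, -0.1121, 0.0243]
tcp_rot: [-3.107, -0.464, 0.0]
wrist_force: [-3.2, -1.2, -1.4]
width: -0.007
grip_force: 1.6
```

```bash
python3 -m crank '[[[0.05,0,0,0,0,0],[0.05,0,0,0,0,0],[0.05,0,0,0,0,0]]]'
python3 -m crank '[[[0.05,0,0,0,0,0],[0.05,0,0,0,0,0]]]'
```

```text
time: 15.6
tool_pos: [0.5273, -0.1117, 0.0243]
tcp_rot: [-3.107, -0.464, 0.0]
wrist_force: [-3.6, -1.5, -0.7]
width: 0.003
grip_force: 1.8
time: 15.77
tool_pos: [0.528, -0.1114, 0.0243]
tcp_rot: [-3.107, -0.465, 0.001]
wrist_force: [-5.5, -2.2, 0.9]
width: -0.002
grip_force: 2.8
```

```bash
python3 -m crank '[[[0.05,0,0,0,0,0],[0,0,0,0,0,0]]]'
```

```text
time: 15.93
tool_pos: [0.528, -0.1114, 0.0243]
tcp_rot: [-3.107, -0.465, 0.003]
wrist_force: [-5.5, -2.8, 2.6]
width: 0.004
grip_force: 3.0
```

```bash
python3 -m crank '[[[0.05,0,0,0,0,0],[0,0,0,0,0,0]]]'; python3 -m crank '[[[0.05,0,0,0,0,0],[0,0,0,0,0,0]]]'
```

```text
time: 16.1
tool_pos: [0.528, -0.1114, 0.0243]
tcp_rot: [-3.107, -0.465, 0.004]
wrist_force: [-7.1, -3.5, 2.6]
width: 0.0
grip_force: 3.8
time: 16.27
tool_pos: [0.528, -0.1114, 0.0243]
tcp_rot: [3.107, 0.465, -0.005]
wrist_force: [-7.5, -2.8, 4.0]
width: 0.001
grip_force: 4.6
```

```bash
python3 -m crank '[[[0.1,0,0,0,0,0],[0,0,0,0,0,0]]]'; python3 -m crank '[[[0.05,0,0,0,0,0],[0,0,0,0,0,0],[0,0,0,0,0,0]]]'
```

```text
time: 16.43
tool_pos: [0.528, -0.1114, 0.0242]
tcp_rot: [3.107, 0.466, -0.009]
wrist_force: [-11.7, -6.1, 7.2]
width: -0.003
grip_force: 6.2
time: 16.68
tool_pos: [0.528, -0.1114, 0.0242]
tcp_rot: [-3.107, -0.466, 0.01]
wrist_force: [-12.6, -5.9, 8.6]
width: -0.002
grip_force: 6.9
```

```bash
python3 -m crank '[[[0,0,0,0,0,0],[0,0,0,0,0,0],[0,0,0,0,0,0],[0,0,0,0,0,0]]]'; python3 -m crank '[[[0,0,0,0,0,0],[0,0,0,0,0,0],[0,0,0,0,0,0],[0,0,0,0,0,0],[0,0,0,0,0,0]]]';python3 -m crank '[[[0,0,0,0,0,0],[0,0,0,0,0,0],[0,0,0,0,0,0],[0,0,0,0,0,0],[0,0,0,0,0,0]]]'
```

```text
time: 17.02
tool_pos: [0.528, -0.1114, 0.0243]
tcp_rot: [-3.107, -0.466, 0.01]
wrist_force: [-13.1, -5.8, 8.0]
width: -0.0
grip_force: 6.9
time: 17.43
tool_pos: [0.528, -0.1114, 0.0242]
tcp_rot: [-3.107, -0.466, 0.01]
wrist_force: [-12.2, -6.8, 8.0]
width: -0.001
grip_force: 6.9
time: 17.85
tool_pos: [0.528, -0.1114, 0.0242]
tcp_rot: [3.107, 0.466, -0.01]
wrist_force: [-12.7, -5.5, 9.1]
width: 0.001
grip_force: 6.9
```

Held steady for over a second at about 13.8 N at the wrist, roughly 11–14 N on the blank depending on jaw friction. Backing off slowly, then rising and looking.

```bash
python3 -m crank '[[[-0.1,0,0,0,0,0],[-0.1,0,0,0,0,0],[-0.1,0,0,0,0,0],[-0.2,0,0,0,0,0],[-0.4,0,0,0,0,0],[-0.8,0,0,0,0,0],[-1.0,0,0,0,0,0],[-1.5,0,0,0,0,0]]]'
python3 -m crank '[[[-1,0,-1,0,0,0],[0,0,-3,0,0,0],[0,0,-3.5,0,0,0],[0,0,-3.5,0,0,0],[0,0,-3,0,0,0],[-3,0,-2,0,0,0],[-2,0,0,0,0,0],[0,0,0,0,0,0]]]'
python3 - <<'E'
from h import *
m=camera_model("wrist");a=read_camera("wrist");cv2.imwrite("pics/w4.png",a)
a=np.radians(17);x=np.array([np.cos(a),np.sin(a),0]);y=np.array([-x[1],x[0],0]);o=np.array([.5578,-.1025,0])
for l,P in(("blank top",(.035,0,.062)),("pad L",(.019,.028,.052)),("pad R",(.019,-.028,.052)),("mouthL",(.029,.0285,.052)),("apex",(.0575,0,.052)),("+1mm y",(.035,.001,.062))):
  print(l,proj("wrist",o+P[0]*x+P[1]*y+[0,0,P[2]],m).round(1))
E
```

```text
time: 18.52
tool_pos: [0.4913, -0.123, 0.0247]
tcp_rot: [3.106, 0.465, 0.003]
wrist_force: [0.3, -0.1, -0.3]
width: 0.001
grip_force: 0.0
time: 19.18
tool_pos: [0.4313, -0.1412, 0.1859]
tcp_rot: [3.105, 0.463, 0.003]
wrist_force: [-0.4, 1.5, -0.3]
width: 0.0
grip_force: 0.0
blank top [276.5 -61.7]
pad L [234.1 -27.3]
pad R [319.  -27.3]
mouthL [232.8 -44.9]
apex [276.5 -97.8]
+1mm y [274.9 -61.7]
```

View pics/w4.png

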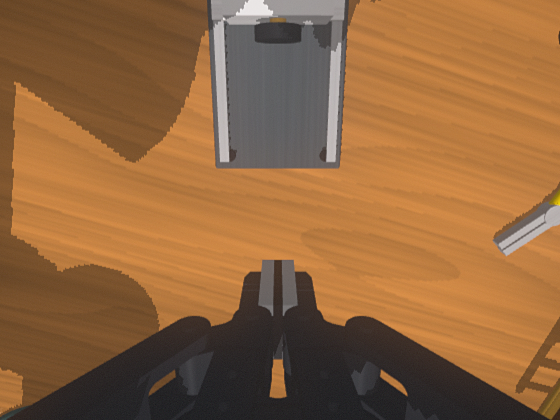

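The view shows only the push disc at (278,33), and the blank is out of frame. Moving forward at height to inspect the seat.

```bash
python3 -m crank '[[[2,0,0,0,0,0],[3,0,0,0,0,0],[3,0,0,0,0,0],[2.5,0,0,0,0,0],[1.5,0,0,0,0,0],[0,0,0,0,0,0],[0,0,0,0,0,0],[0,0,0,0,0,0]]]'
python3 - <<'E'
from h import *
m=camera_model("wrist");a=read_camera("wrist");cv2.imwrite("pics/w5.png",a)
a=np.radians(17);x=np.array([np.cos(a),np.sin(a),0]);y=np.array([-x[1],x[0],0]);o=np.array([.5578,-.1025,0])
for l,P in(("blank top",(.035,0,.062)),("blank L",(.035,.016,.062)),("blank R",(.035,-.016,.062)),("pad L",(.019,.028,.052)),("pad R",(.019,-.028,.052)),("mouthL",(.029,.0285,.052)),("mouthR",(.029,-.0285,.052)),("apex",(.0575,0,.052))):
  print(l,proj("wrist",o+P[0]*x+P[1]*y+[0,0,P[2]],m).round(1))
print(read_state()["wrist_force"])
E
```

```text
time: 19.9
tool_pos: [0.5473, -0.1051, 0.1832]
tcp_rot: [-3.106, -0.465, 0.003]
wrist_force: [-0.9, 0.3, -0.5]
width: -0.002
grip_force: 0.0
blank top [278.4 135.9]
blank L [256.  135.9]
blank R [300.7 135.9]
pad L [241.3 155.5]
pad R [315.4 155.6]
mouthL [240.2 142.2]
mouthR [316.5 142.3]
apex [278.4 102.6]
[ 1.2172217   0.58257207 -0.24757323]
```

View pics/w5.png

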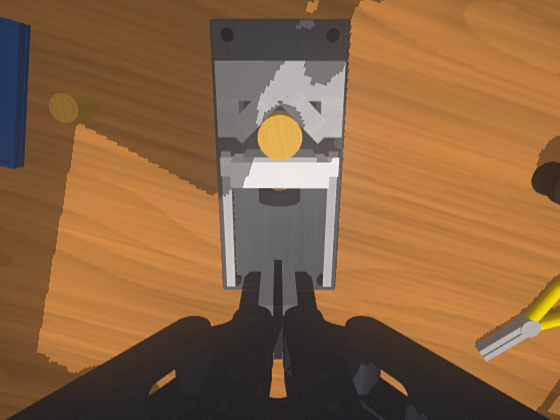

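The blank's top is at (280,137), against (278,136) predicted for a seated blank. It is centred in the vee, upright, with the jaw pad against it, and the robot is clear.

```bash
python3 -c "
from workcell import *
print(finish_job())"
```

```text
the job is handed in; nothing more can be done
None
```

The brass blank is seated upright and centred in the vee with the jaw closed on it. It was held for over a second at about 13.8 N at the wrist, roughly 11–14 N on the blank, and the job was handed in at about 20 s with the arm clear.

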